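# Switch the ball sorter over and feed the next two balls

## Task

Press down the raised end of the sorter's blue rocker gate until the gate tips over its pivot and rests on its other side, and only then push the two waiting white balls forward off the feed trough, so that both run down the newly opened chute into the catch tray on that side. Use fingertips only: do not lift or carry the balls, and do not disturb the three small vessels beside the sorter.

Things in the scene. Friction and masses are not known exactly. Their poses are not given: they have to be found in the camera images.
- sorter: Fixed ball sorter on a grey base plate 150 x 520 x 8 mm. Origin: on the work surface below the middle of the gate; x = feed direction (away from the robot at yaw 0), y = left along the gate, z up. The gate's pivot is 85 mm up, along x. An aluminium chute leads from each end of the gate down to a catch tray. Tallest part: the steel weight at the gate's back, x 35 to 75 mm, top 150 mm up.
- feed_edge (a point): Middle of the open front edge of the feed trough, 104 mm up, 26 mm short of the gate's centre line. The trough (46 mm wide, side walls 8 mm high) runs back from here toward the robot for 97 mm, falling 0.05 rad; a 5 mm high ridge across it, 85 to 91 mm behind the edge, keeps the balls in. Nothing higher stands behind it.
- green_tray (a point): Middle of the floor of the green catch tray at the left (+y) chute: inside 102 mm (x) by 97 mm (y), floor 13 mm up, rim 60 mm up.
- orange_tray (a point): Middle of the floor of the orange catch tray at the right (-y) chute, same size.
- gate (a joint): Rocker gate, a blue seesaw tray 68 mm (x) by 160 mm (y), rad. +0.30: left (+y) end up, balls run right to the orange tray; -0.30: right end up, balls run left to the green tray. It starts at rest at either stop. A weight above the pivot makes it fall to whichever side it leans once past level (0); under 2 N on the raised end tips it.
- gate_left_end (a point): Point on the top of the gate's floor, on its centre line, 70 mm left (+y) of the pivot and so 10 mm from the end: 109 mm above the work surface when raised, 89 mm when level, 68 mm when down. The gate's back wall beside it stands 18 mm above the floor, its front wall 10 mm.
- gate_right_end (a point): The same point 70 mm right (-y) of the pivot, at the same heights.
- ball_1_center (a point): Centre of the front one of two white glazed (slippery) ceramic balls, 40 mm diameter, about 0.12 kg, resting in the feed trough 59 mm on the near side of the gate's middle, 122 mm above the work surface.
- ball_2_center (a point): Centre of the rear white ceramic ball, 40 mm diameter, about 0.12 kg, in the trough behind the first and touching it, leaning on the ridge; pushed forward from behind, it pushes the other ahead of it. The balls roll back against the ridge if let go before they pass the trough's front edge.
- weighing_bottle: Bystander: small lidded glass weighing bottle, 42 mm diameter, 60 mm high, standing loose on the right of the feed trough; origin at the centre of its underside.
- dropper_bottle: Bystander: brown dropper bottle with red bulb, 39 mm diameter, 131 mm high, standing loose on the left of the feed trough; origin at the centre of its underside.
- small_flask: Bystander: small flask with a dark round body and thin neck, 57 mm diameter, 174 mm high, standing loose farther left of the feed trough; origin at the centre of its underside.
Mind the look-alikes: they are no part of the job. What is shaped like the part that bears ball_1_center but brown or orange is not meant.

How it is judged:
By the outcome, as a careful person would: the job done as asked, in the order asked, and still so for the second after the job is handed in, with the robot touching nothing.
It also fails if it takes over 45 s, if anything falls off the work surface, if the arm or the gripper's body presses on something with over 40 N, if the wrist force passes 120 N, or if a joint passes its speed limit or range.

## Robot

A 6-joint arm with a two-finger parallel gripper is mounted at the origin on a cart in front of the work surface, level with it; the furniture and walls round the work are solid. World frame = base frame: x ahead of the robot, y to its left, z up, the work surface at z = 0. Lengths are in mm, angles in rad, forces in N, time in s.
With the tool pointing down it reaches from about 400 to 925 mm from the base axis. Payload 12.5 kg.
Tool frame: the origin (TCP) lies on the front face of the gripper's body, between the roots of the fingers; the fingertips stand 78 mm ahead of it and the grasp point (between the pads) lies 59 mm ahead of it (env.nose_length is the distance from the TCP to the fingertips, in mm); z points along the fingers, y is the line along which they close (so a half turn about z gives the same grasp; the last joint's range is limited). The gripper opens to 95 mm and grips with 3 to 60 N. Pads are 20 mm wide; open, the fingers measure 119 mm over their backs; the gripper's body (75 mm by 180 mm) begins 59 mm behind the grasp point.
Start: joints at [-1.275, 0.491, 1.559, -0, 1.092, -0.106], TCP at [244.444, -575.226, 292.261] pointing down, gripper open.
Joint ranges: [-3.1, 3.1], [-0.84, 2.19], [0.05, 2.79], [-1.13, 4.28], [0.06, 2.93], [-2.69, 2.69]. Speed limits (rad/s): [2.22, 2.22, 2.79, 3.14, 3.14, 3.14].

## Interface

Orientations are given as [roll, pitch, yaw] about the fixed x, y, z axes, in that order (R = Rz(yaw) Ry(pitch) Rx(roll)).
In Python, from cell import env gives the robot as it stands.
- The arm moves only by the tool jog_arm, never from a script. Its argument "motion" is a list of rows, each a list of 7 numbers: the turn, a rotation vector about the tool's x, y, z in degrees, then the shift along the tool's x, y, z in mm, then the finger opening in mm, from 0 to 95.1. In form: [[wx, wy, wz, x, y, z, hand], ...]. A call has 1 to 10 rows; each row shifts and turns the commanded pose from where the row before left it, along the tool's axes as they then stand; what a row does not reach is not made up. A row lasts 1/8 s, in which the tool goes at most 62.5 mm and 10.7 degrees, less where a joint would pass 70% of its speed; a pose out of reach is approached as far as the arm can. A call is refused whole if a number of a shift passes 62.5 or a number of a turn 10.7, either way. A call with a gripper value outside its range is refused whole. The fingers move at their own pace and stop on an object; the grip force is fixed at half the most. Time passes only in rows, so rows that do not move let the fingers close. It gives the time, the measured TCP pose, the force, the opening and the grip force at its end, in the units of the state.
- env.state(): the state, without advancing time (a new reading comes with each control period).
- env.read_camera(name): name is "scene" or "top" or "wrist"; returns a dict with "color" (384x512x3 uint8, red, green, blue), "z_map" (384x512 float32, mm along the optical axis (not along the pixel's ray), 0 where there is no reading), "camera_matrix" (3x3 intrinsics, pixels), "world_to_cam" (4x4, takes a point from world to camera coordinates). Camera axes: x right, y up, looking along -z (the intrinsics and any distortion apply to the point x, -y, -z); pixel columns grow to the right and rows downward; lengths in mm; the calibration is good to about 2 mm. A picture is of the moment at which its call begins.
- env.job_done(): hands the job in; it is judged then, once.
Trained networks look in the newest picture that a camera, given by its name, has taken for a name from the list of things; names that differ only in an ending like _2 or _b are one class to them, and where a whole thing is asked for, a point or a joint stands for the part that bears it (a point fixed in the world has none). Each returns a list of dicts, best first, with "score" (0 to 1); they miss things now and then, are a little off and sometimes report something else, mostly with a low value. They report only what shows in the picture. A call takes as long as a camera call. They do not tell look-alikes from the thing itself.
- env.recognise(camera, thing): "location" ([column, row] in pixels, amid what is visible of it).
The state is a dict: "t": time; "joints": joint angles; "qvel": joint speeds; "tau": joint torques, N m; "eef_pos": TCP position; "tcp_rot": TCP orientation; "ft_force": force on the tool from outside, world axes, zero at the start; "moment": the same for the moment, N m; "opening": opening from 0.0 (shut) to 1.0 (fully open); "grip_force": force on a finger pad.
Only numpy, scipy, OpenCV 4.12 (cv2) and the standard library are available. Lean on these libraries where they do the work, as an engineer would, in place of code of your own. Each camera call takes 0.05 s, during which the arm holds its last target. There are 200 camera calls.

## Working session

There is one attempt and no reset: what is moved stays moved. The work goes in short steps, Python scripts to look and compute and a tool call to move; the robot and the scene stay as the last step left them, time stands still between calls to the robot, and variables do not carry over. Pictures are saved under pics/ and viewed, at most 10 in all, crops included, and the job is handed in when it is done.

Besides the shell and the picture viewer there is one more tool, called by a JSON object that holds its "api" and its "payload", one argument or row to a line. jog_arm: Moves the arm, as the interface text tells. Its arguments: {"type":"object","properties":{"motion":{"type":"array"}},"required":["motion"]}

```bash
mkdir -p pics; cat > h.py <<'E'
import numpy as np, cv2
from cell import env
def ray(c,u,v):
    K=c["camera_matrix"]; return np.array([(u-K[0,2])/K[0,0],-(v-K[1,2])/K[1,1],-1.])
def p3(c,u,v,d=None):
    u=float(u);v=float(v)
    if d is None:
        z=c["z_map"][int(v)-1:int(v)+2,int(u)-1:int(u)+2]; z=z[z>0]; d=float(np.median(z)) if z.size else np.nan
    q=np.append(ray(c,u,v)*d,1); return (np.linalg.inv(c["world_to_cam"])@q)[:3]
def proj(c,p):
    q=(c["world_to_cam"]@np.append(p,1))[:3]; K=c["camera_matrix"]
    return K[0,0]*q[0]/-q[2]+K[0,2], K[1,1]*-q[1]/-q[2]+K[1,2]
E
python3 - <<'E'
from h import *
ims=[]
for n in("scene","top"):
    c=env.read_camera(n); ims.append(c["color"])
    for t in["sorter","gate","ball_1_center","weighing_bottle","dropper_bottle","small_flask"]:
        for r in env.recognise(n,t)[:4]:
            print(n,t,round(r["score"],2),np.round(r["location"]),np.round(p3(c,*r["location"])))
for n,i in zip("st",ims): cv2.imwrite(f"pics/{n}0.png",cv2.resize(i[...,::-1],(800,600)))
print(env.state())
E
```

```text
scene sorter 0.88 [214. 212.] [637. 123.   7.]
scene gate 0.63 [215. 175.] [668.  80.  98.]
scene ball_1_center 0.72 [234. 194.] [569. 104. 129.]
scene ball_1_center 0.54 [281. 234.] [448.  62.  37.]
scene ball_1_center 0.49 [241. 254.] [479. 170.  35.]
scene weighing_bottle 0.51 [306. 205.] [459. -45.  47.]
scene dropper_bottle 0.69 [215. 208.] [643. 113.  10.]
scene dropper_bottle 0.66 [208. 263.] [501. 252.  73.]
scene small_flask 0.93 [159. 290.] [536. 366.  55.]
top sorter 0.64 [254. 178.] [615.  77.  93.]
top gate 0.55 [251. 166.] [651.  87.  87.]
top ball_1_center 0.66 [250. 179.] [611.  89. 102.]
top ball_1_center 0.64 [249. 190.] [576.  89. 141.]
top ball_1_center 0.61 [259. 238.] [452.  64.  40.]
top weighing_bottle 0.65 [301. 235.] [459. -54.  50.]
top dropper_bottle 0.67 [196. 219.] [501. 234.  97.]
top small_flask 0.6 [157. 207.] [538. 351.  65.]
{'t': 0.7, 'joints': array([-1.27459020e+00,  4.90867485e-01,  1.55891655e+00,  6.27835406e-05,
        1.09172065e+00, -1.05583660e-01]), 'qvel': array([ 0.00067423,  0.0014699 , -0.00061999,  0.00105477, -0.00053517,
        0.00018829]), 'tau': array([-2.17999921e-03, -6.12343884e+01, -2.58397061e+01,  6.92714215e-02,
        4.46173246e-02, -8.92390801e-06]), 'eef_pos': array([ 244.4559537 , -575.20694641,  292.2754416 ]), 'tcp_rot': array([ 3.14149931e+00, -4.61378395e-05,  4.01760852e-01]), 'ft_force': array([ 0.80747966, -0.2317184 ,  0.000849  ]), 'moment': array([-0.03310379, -0.03121103,  0.00289422]), 'grip_force': 0.0, 'opening': 1.0002257354944681}
```

View pics/s0.png

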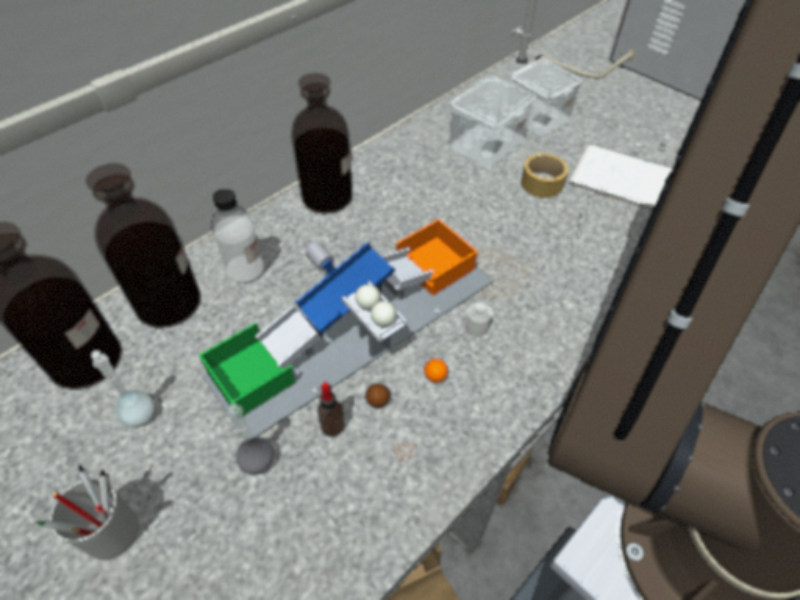

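View pics/t0.png

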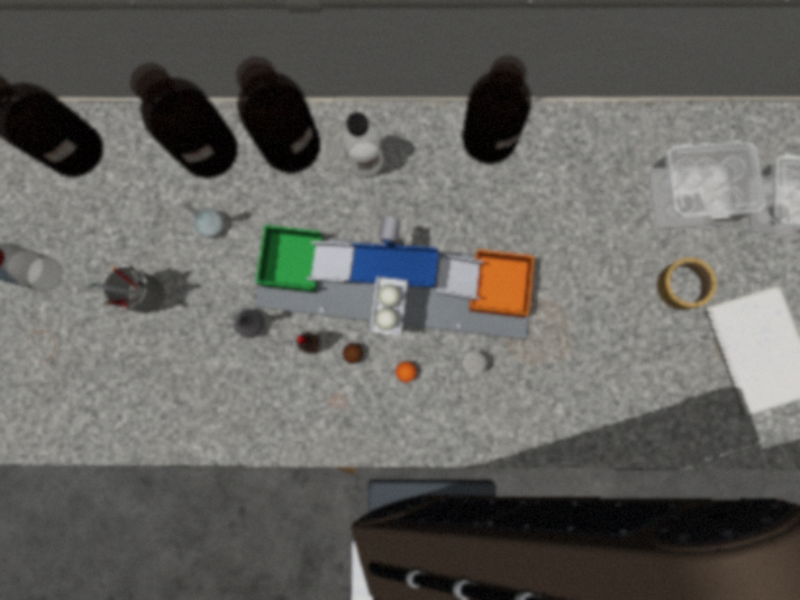

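Two white balls sit in the trough at scene (368,297) and (382,315), 800-px scale; in top they are at (389,295) and (386,318). The look-alikes are the brown ball at top (353,352) and the orange ball at top (406,371), both on the table, so I take the white ones. Next I'll measure the sorter's pose and the gate's tilt.

```bash
python3 - <<'E'
from h import *
for n in("top","scene"):
    c=env.read_camera(n); hsv=cv2.cvtColor(c["color"],cv2.COLOR_RGB2HSV)
    Z=c["z_map"]; vv,uu=np.mgrid[:384,:512]; K=c["camera_matrix"]
    P=np.stack([(uu-K[0,2])/K[0,0]*Z,-(vv-K[1,2])/K[1,1]*Z,-Z,np.ones_like(Z)],-1)@np.linalg.inv(c["world_to_cam"]).T
    P=P[...,:3]; ok=Z>0
    m={}
    for k,(a,b) in dict(green=(50,75),orange=(4,14),blue=(105,120)).items():
        h=hsv[...,0]; M=(h>=a)&(h<=b)&(hsv[...,1]>170)&(hsv[...,2]>70)&ok&(P[...,0]>500)&(P[...,0]<760)&(abs(P[...,1]-90)<300)
        M=cv2.morphologyEx(M.astype(np.uint8),cv2.MORPH_OPEN,np.ones((3,3)))>0
        q=P[M]; 
        r=cv2.minAreaRect(q[:,:2].astype(np.float32)); print(n,k,len(q),np.round(q.mean(0)),[np.round(x,1) for x in r])
        if k=="blue":
            A=np.c_[q[:,:2],np.ones(len(q))]; 
            for lo in np.arange(q[:,1].min(),q[:,1].max(),20):
                s=q[(q[:,1]>=lo)&(q[:,1]<lo+20)]; print("  y",round(lo+10),"z med",round(np.median(s[:,2])),"x",np.round(np.percentile(s[:,0],[2,50,98])))
    # white balls: sphere fit
    W=(hsv[...,1]<60)&(hsv[...,2]>140)&ok&(P[...,2]>112)&(P[...,2]<150)&(P[...,0]>500)&(P[...,0]<680)&(abs(P[...,1]-90)<60)
    nn,l,st,ce=cv2.connectedComponentsWithStats(W.astype(np.uint8))
    for i in range(1,nn):
        if st[i,4]>15: print(" white",st[i,4],np.round(ce[i]),np.round(P[l==i].mean(0)),np.round(P[l==i].max(0)),np.round(P[l==i].min(0)))
    # base plate
    B=(abs(P[...,2]-8)<4)&ok&(hsv[...,1]<70)&(P[...,0]>520)&(P[...,0]<720)&(abs(P[...,1]-90)<300)
    x0,y0,w,hh=(80,120,300,120)
    for t in["weighing_bottle","dropper_bottle","small_flask"]: pass
    cv2.imwrite(f"pics/{n}1.png",cv2.resize(c["color"][120:260,140:370] if n=="top" else c["color"][130:290,110:330],None,fx=3.4,fy=3.4,interpolation=2)[...,::-1])
E
```

```text
top green 231 [677. 290.  15.] [array([661. , 285.9]), array([ 75.1, 105.8]), np.float64(86.0)]
top orange 1266 [ 619. -122.   22.] [array([ 614. , -118.8]), array([110. , 109.2]), np.float64(83.0)]
top blue 1087 [643.  81.  91.] [array([637.8,  83.6]), array([147.1,  64.1]), np.float64(83.0)]
  y 18 z med 110 x [601. 635. 662.]
  y 38 z med 104 x [601. 634. 664.]
  y 58 z med 97 x [608. 641. 666.]
  y 78 z med 92 x [621. 648. 669.]
  y 98 z med 85 x [624. 649. 671.]
  y 118 z med 79 x [618. 649. 673.]
  y 138 z med 73 x [615. 647. 676.]
  y 158 z med 69 x [616. 641. 676.]
 white 293 [247. 196.] [559.  95. 136.] [599. 113. 145.] [521.  76. 118.]
scene green 1655 [669. 282.  26.] [array([662. , 283.4]), array([100.3, 112.5]), np.float64(84.1)]
scene orange 639 [ 613. -130.   37.] [array([ 616.3, -113.2]), array([103.6, 113.3]), np.float64(82.5)]
scene blue 1223 [647.  87.  89.] [array([639.8,  87.3]), array([152.6,  69.1]), np.float64(83.5)]
  y 21 z med 108 x [600. 640. 665.]
  y 41 z med 103 x [600. 638. 667.]
  y 61 z med 96 x [618. 651. 670.]
  y 81 z med 90 x [629. 656. 672.]
  y 101 z med 84 x [625. 657. 674.]
  y 121 z med 77 x [612. 648. 676.]
  y 141 z med 72 x [612. 651. 679.]
  y 161 z med 68 x [614. 637. 678.]
 white 391 [240. 195.] [556.  98. 132.] [596. 115. 142.] [522.  74. 114.]
```

View pics/scene1.png

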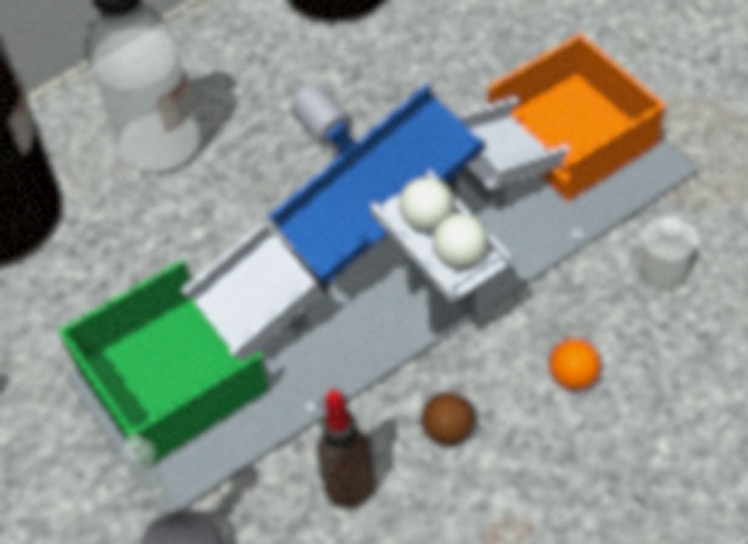

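The gate's right end is up (about 110 mm against 68 mm at the left), so I press the right end and the balls go to the orange tray. The sorter origin is about (639, 85) with yaw about -0.1155. The white pair in the crop is at (425,202) and (460,238). First I close the fingers, align the yaw and travel high.

{"api": "jog_arm", "payload": {
  "motion": [
    [0, 0, 10, 0, 0, 0, 0],
    [0, 0, 10, 0, 0, 0, 0],
    [0, 0, 9.6, 0, 0, 0, 0],
    [0, 0, 0, 28, -55, 0, 0],
    [0, 0, 0, 28, -55, 0, 0],
    [0, 0, 0, 28, -55, 0, 0],
    [0, 0, 0, 28, -55, 0, 0],
    [0, 0, 0, 28, -55, 0, 0],
    [0, 0, 0, 28, -55, 0, 0],
    [0, 0, 0, 28, -55, 0, 0]
  ]
}}

```text
t: 2.05
eef_pos: [484.1, -213.5, 292.5]
tcp_rot: [3.141, -0.001, -0.115]
ft_force: [1.6, -1.6, 0.8]
opening: 0.023
grip_force: 0.0
```

{"api": "jog_arm", "payload": {
  "motion": [
    [0, 0, 0, 30, -54, 0, 0],
    [0, 0, 0, 30, -54, 0, 0],
    [0, 0, 0, 30, -54, 0, 0],
    [0, 0, 0, 30, -54, 0, 0],
    [0, 0, 0, 0, -28, 0, 0],
    [0, 0, 0, 0, 0, 0, 0]
  ]
}}

```text
t: 2.8
eef_pos: [630.5, 15.3, 291.9]
tcp_rot: [3.142, 0.0, -0.112]
ft_force: [-0.6, -0.2, 0.6]
opening: 0.002
grip_force: 0.0
```

```bash
cat >> h.py <<'E'
def sorter(p=None,O=(639,85),yaw=-.1155):
    s=env.state(); p=s["eef_pos"]; d=p[:2]-np.array(O); a=np.array([np.cos(yaw),np.sin(yaw)])
    print("t",s["t"],"sorter x %.1f y %.1f tip z %.1f"%(d@a,d@np.array([-a[1],a[0]]),p[2]-env.nose_length),np.round(s["tcp_rot"],3),np.round(s["ft_force"],1),s["opening"])
E
python3 - <<'E'
from h import *
sorter()
for n in("wrist","scene"):
    c=env.read_camera(n); cv2.imwrite(f"pics/{n}2.png",c["color"][...,::-1])
E
```

```text
t 2.8 sorter x -0.4 y -70.2 tip z 214.3 [ 3.142  0.    -0.112] [-0.6 -0.2  0.6] 0.0022862832768068947
```

View pics/wrist2.png

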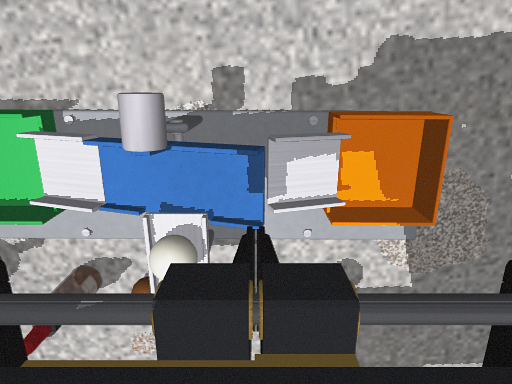

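The wrist view shows the raised right end of the gate at (255,185), its edge at column 265, and the orange chute to its right. I'll check where the press point projects.

```bash
python3 - <<'E'
from h import *
c=env.read_camera("wrist"); p=env.state()["eef_pos"]
print(proj(c,[p[0],p[1],109]),proj(c,[p[0],p[1],214]))
for u,v in[(255,185),(258,185),(240,185),(255,160),(255,215),(110,170),(175,250),(180,232),(208,225),(150,222)]: 
    q=p3(c,u,v); d=q[:2]-[639,85]; a=-.1155
    print(u,v,np.round(q),"sorter",np.round([d@[np.cos(a),np.sin(a)],d@[-np.sin(a),np.cos(a)]]))
E
```

```text
(np.float64(256.33422952228295), np.float64(188.62796233501138)) (np.float64(256.8390200997805), np.float64(243.84788057498707))
255 185 [634.  13. 111.] sorter [  3. -72.]
258 185 [634.  11. 112.] sorter [  4. -74.]
240 185 [634.  26. 106.] sorter [  2. -59.]
255 160 [655.  11. 111.] sorter [ 24. -72.]
255 215 [608.  16. 111.] sorter [-23. -72.]
110 170 [652. 148.  68.] sorter [ 6. 64.]
175 250 [595.  82. 135.] sorter [-44.  -8.]
180 232 [597.  84. 103.] sorter [-42.  -6.]
208 225 [563.  77.   8.] sorter [-75. -17.]
150 222 [609. 108. 103.] sorter [-32.  20.]
```

{"api": "jog_arm", "payload": {
  "motion": [
    [0, 0, 0, 1, -5, 45, 0],
    [0, 0, 0, 0, 0, 40, 0],
    [0, 0, 0, 0, 0, 12, 0],
    [0, 0, 0, 0, 0, 7, 0],
    [0, 0, 0, 0, 0, 7, 0],
    [0, 0, 0, 0, 0, 7, 0],
    [0, 0, 0, 0, 0, 7, 0],
    [0, 0, 0, 0, 0, 6, 0],
    [0, 0, 0, 0, 0, 5, 0],
    [0, 0, 0, 0, 0, 0, 0]
  ]
}}

```text
t: 4.2
eef_pos: [631.9, 18.3, 155.8]
tcp_rot: [3.141, 0.001, -0.115]
ft_force: [-0.1, 0.3, 0.2]
opening: 0.005
grip_force: 0.0
```

```bash
python3 - <<'E'
from h import *
sorter()
c=env.read_camera("scene"); cv2.imwrite("pics/s3.png",cv2.resize(c["color"][130:290,110:330],None,fx=3,fy=3)[...,::-1])
E
```

```text
t 4.2 sorter x 0.6 y -67.1 tip z 78.2 [ 3.141e+00  1.000e-03 -1.150e-01] [-0.1  0.3  0.2] 0.004502235675802136
```

View pics/s3.png

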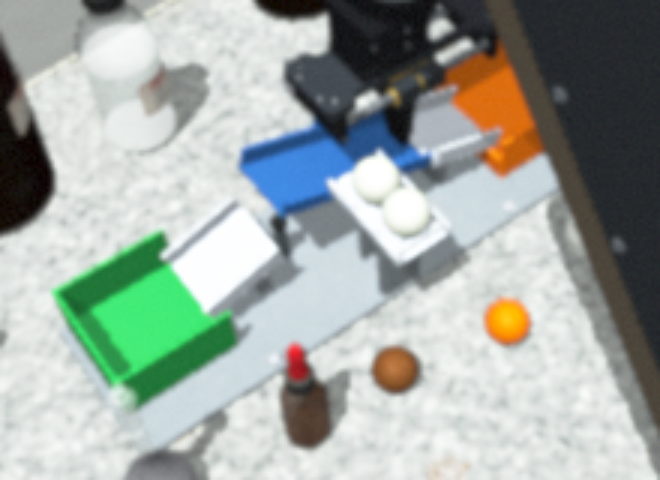

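The gate has tipped: its left end is now up at (245,165), and the balls are still in the trough. I'll rise and go behind the rear ball.

{"api": "jog_arm", "payload": {
  "motion": [
    [0, 0, 0, 0, 0, -60, 0],
    [0, 0, 0, 0, 0, -60, 0],
    [0, 0, 0, -50, -33, 0, 0],
    [0, 0, 0, -50, -33, 0, 0],
    [0, 0, 0, -43, 0, 0, 0],
    [0, 0, 0, 0, 0, 0, 0]
  ]
}}

```text
t: 5.0
eef_pos: [495.3, 100.9, 277.0]
tcp_rot: [3.142, -0.0, -0.113]
ft_force: [0.7, 0.1, 0.0]
opening: -0.001
grip_force: 0.0
```

```bash
python3 - <<'E'
from h import *
sorter(); c=env.read_camera("wrist"); cv2.imwrite("pics/w4.png",c["color"][...,::-1]); p=env.state()["eef_pos"]
a=-.1155
for nm,(x,y,z) in dict(edgeL=(-26,20,104),edgeR=(-26,-20,104),b1top=(-59,0,142),g=(0,70,109),gr=(0,-70,68)).items():
    print(nm,np.round(proj(c,[639+x*np.cos(a)-y*np.sin(a),85+x*np.sin(a)+y*np.cos(a),z])))
E
```

```text
t 5.0 sorter x -144.5 y -0.7 tip z 199.4 [ 3.142 -0.    -0.113] [0.7 0.1 0. ] -0.001313305209271179
edgeL [227.  31.]
edgeR [284.  31.]
b1top [255.  79.]
g [150. -13.]
gr [345.   2.]
```

View pics/w4.png

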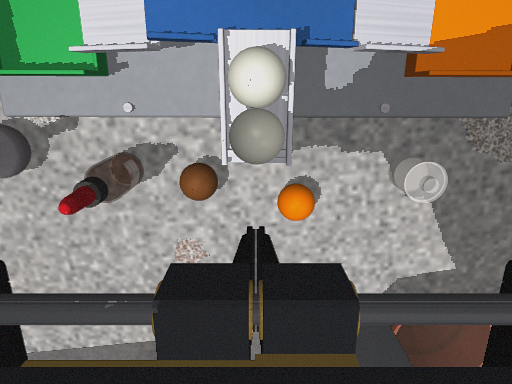

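Aligned: ball 1 is at (257,79), where the model puts it (255,79), and the rear ball is at (257,135). The look-alikes, at (198,181) and (296,202), are well below the fingertips. I'll descend and push.

{"api": "jog_arm", "payload": {
  "motion": [
    [0, 0, 0, 0, 0, 45, 0],
    [0, 0, 0, 0, 0, 41, 0],
    [0, 0, 0, 0, 0, 0, 0],
    [0, 0, 0, 10, -0.5, 0, 0],
    [0, 0, 0, 8, 0, 0, 0],
    [0, 0, 0, 8, 0, 0, 0],
    [0, 0, 0, 10, 0, 0, 0],
    [0, 0, 0, 10, 0, 0, 0],
    [0, 0, 0, 10, 0, 0, 0],
    [0, 0, 0, 8, 0, 0, 0]
  ]
}}

```text
t: 6.3
eef_pos: [561.8, 93.3, 190.2]
tcp_rot: [3.142, -0.0, -0.115]
ft_force: [-0.2, 0.5, 0.1]
opening: 0.002
grip_force: 0.2
```

```bash
python3 - <<'E'
from h import *
sorter()
E
```

```text
t 6.3 sorter x -77.6 y -0.7 tip z 112.6 [ 3.142 -0.    -0.115] [-0.2  0.5  0.1] 0.0015271432245551144
```

{"api": "jog_arm", "payload": {
  "motion": [
    [0, 0, 0, 8, 0, 0, 0],
    [0, 0, 0, 9, 0, 0, 0],
    [0, 0, 0, 9, 0, 0, 0],
    [0, 0, 0, 7, 0, 0, 0],
    [0, 0, 0, 0, 0, 0, 0],
    [0, 0, 0, 0, 0, 0, 0],
    [0, 0, 0, 0, 0, 0, 0],
    [0, 0, 0, 0, 0, 0, 0],
    [0, 0, 0, 0, 0, 0, 0],
    [0, 0, 0, 0, 0, 0, 0]
  ]
}}

```text
t: 7.55
eef_pos: [593.9, 89.6, 190.2]
tcp_rot: [3.141, -0.0, -0.115]
ft_force: [-0.5, -0.6, 0.4]
opening: 0.004
grip_force: 0.0
```

```bash
python3 - <<'E'
from h import *
sorter(); c=env.read_camera("top"); cv2.imwrite("pics/t5.png",cv2.resize(c["color"][110:260,130:370],None,fx=3,fy=3)[...,::-1])
E
```

```text
t 7.55 sorter x -45.3 y -0.6 tip z 112.6 [ 3.141 -0.    -0.115] [-0.5 -0.6  0.4] 0.0041476033509161925
```

View pics/t5.png

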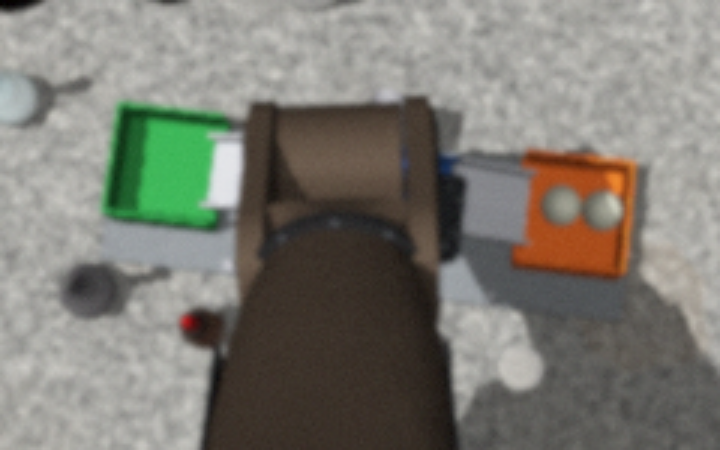

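Both balls are in the orange tray at (562,207) and (602,210), and the vessels are still standing. I'll retract upward and hand in.

{"api": "jog_arm", "payload": {
  "motion": [
    [0, 0, 0, 0, 0, -40, 0],
    [0, 0, 0, 0, 0, -50, 0],
    [0, 0, 0, 0, 0, 0, 0],
    [0, 0, 0, 0, 0, 0, 0],
    [0, 0, 0, 0, 0, 0, 0],
    [0, 0, 0, 0, 0, 0, 0]
  ]
}}

```text
t: 8.35
eef_pos: [593.8, 89.6, 279.2]
tcp_rot: [3.141, 0.002, -0.115]
ft_force: [-0.3, -0.3, -0.3]
opening: 0.005
grip_force: 0.0
```

```bash
python3 - <<'E'
from h import *
sorter(); print(env.job_done())
E
```

```text
t 8.35 sorter x -45.4 y -0.6 tip z 201.6 [ 3.141e+00  2.000e-03 -1.150e-01] [-0.3 -0.3 -0.3] 0.005059615734768417
the job is handed in; nothing more can be done
None
```

The gate was tipped to its right side first, then both white balls were pushed off the trough into the orange tray; the three vessels looked undisturbed, and the job was handed in at about 8.4 s with the arm clear.

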